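# Seat the push-fit rotor on the centrifuge's drive cone

### The job

Lift the small sample centrifuge's rotor off the bench by its knob, set it over the drive cone in the open bowl so that it centres itself on the taper, and press it straight down until it is fully home, finishing with a firm push of about 20 newtons, not beyond 25, that beds it on the taper. Then leave it standing there free. Do not drop or ram it onto the cone, lean only on the rotor and never on the centrifuge, and leave everything else on the bench where it is.

Things in the scene. Friction and masses are not known exactly. Their poses are not given: they have to be found in the camera images.
- rotor_centre (a point): centre (half-way up, on the axis) of the aluminium centrifuge rotor, a loose round part 82 mm tall, about 0.24 to 0.42 kg, standing upright, z up. Measured from this point: plain round knob, 28 mm diameter, from 3 mm above to its flat top 41 mm above; drum of 90 mm diameter with eight tube holes, from 14 mm below to 3 mm above; hub of 50 mm diameter from 13 mm to 41 mm below (underside)
- rotor: the same rotor; origin at the centre of the hub's underside, 41 mm below rotor_centre. Open to below, the hub has a conical bore: 37 mm diameter at the underside, narrowing to 16 mm 28 mm higher. Its turn about its own axis does not matter
- centrifuge: small bench centrifuge, white square housing 180 x 180 mm, 66 mm tall (thin steel rim 69 mm), fixed to the bench; origin at the centre of its underside, z up, control panel on its -x side. In its top is an open round bowl, 130 mm diameter, its floor 16 mm above the origin, with the drive cone and collar in it
- drive (a point): nominal centre of the base of the steel drive cone in the bowl, 35 mm above the centrifuge's origin. The cone points up: 36 mm diameter at its base, 19 mm at its flat top 24 mm higher. The drive is adjustable: the real cone stands up to 2.5 mm from this point in x and y and up to 8 mm higher or lower, differently each time, but does not give. Fully home, the rotor's underside is level with the real cone's base within 1 mm
- collar (a joint): grey plastic ring (50 mm diameter, 8 mm tall) round the base of the cone, pushed down by the hub's underside. 0 (start): its top is 6 mm above the cone's base; grows in m as it goes down, about 0.006 when the rotor is home. Friction of 8 N: it carries the rotor's weight and stays where left. A rotor just set down rests on it, loose by 2 mm sideways; once home the resistance climbs steeply
- tube_rack: bystander: white rack, 160 x 46 mm, with capped tubes, 101 mm tall; origin under its centre
- scanner: bystander: black hand scanner lying flat, about 160 mm long, 37 mm tall; origin on its underside
- mouse: bystander: black computer mouse, 100 x 58 x 30 mm; origin under its centre
- specimen_pot: bystander: small lidded pot, 50 mm diameter, 60 mm tall, standing 100 to 125 mm (axis to axis) from the rotor at the start; origin under its centre
- bowl_lid: bystander: clear lid of the centrifuge lying flat, 156 mm diameter with a small knob, 34 mm tall; origin under its centre
- tube_carousel: bystander: white round tube stand, 90 mm diameter, 72 mm tall, with a thin centre post; origin under its centre
- label_roll: bystander: paper label roll standing on end, 80 mm diameter, 50 mm tall; origin under its centre
Things that resemble listed ones, but are neither listed nor needed, are in the scene too. What is shaped like the rotor but purple or turquoise is not meant.

How it is judged (in metres and radians):
On the way, in this order (a step that is already met when the one before it is completed fails the run):
1. the rotor is carried over the bowl, its underside about as high as the top of the cone or higher (horizontal distance between rotor and centrifuge below 0.02 m and z of rotor in the frame of centrifuge above 0.055 m and value of joint collar below 0.003 m), for 0.05 s.
2. the rotor is bedded on the cone: with the collar down, more than 16 N (its weight included) between rotor and centrifuge (contact force between rotor and centrifuge above 16 N and value of joint collar above 0.0042 m and horizontal distance between rotor and centrifuge below 0.0065 m), for 0.05 s.
At the end, for the whole second after the job is handed in: the rotor sits upright (within 0.05 rad) over the drive cone, its axis within 6.5 mm of the bowl's axis and its underside 24.5 to 45.5 mm above the centrifuge's origin, at rest, with the collar under it pressed down by more than 4.2 mm (about 6 mm is fully home) (value of joint collar above 0.0042 m and horizontal distance between rotor and centrifuge below 0.0065 m and z of rotor in the frame of centrifuge between 0.0245 and 0.0455 m and angle between rotor's own z axis and vertical below 0.05 rad and linear speed of rotor below 0.02 m/s); the robot touches nothing.
It fails at once if the rotor is rammed or forced: more than 45 N between rotor and centrifuge (wedging forces of the taper included) (contact force between rotor and centrifuge above 45 N).
It fails at once if fingers resting on top of the knob push on the rotor with more than 28 N (contact force between the fingers and rotor above 28 N and z of the grasp point in the frame of rotor above 0.09 m).
It fails at once if the rotor is dropped: faster than 0.4 m/s within the bowl (linear speed of rotor above 0.4 m/s and z of rotor in the frame of centrifuge below 0.066 m and horizontal distance between rotor and centrifuge below 0.03 m).
It fails at once if the fingers lean on the centrifuge, its cone or collar with more than 8 N (contact force between the fingers and centrifuge above 8 N).
It fails at once if a bystander is shifted by more than 30 mm (distance of any of tube_rack, scanner, mouse, specimen_pot, bowl_lid, tube_carousel, label_roll from where it was at the start of the episode above 0.03 m).
It also fails if it takes over 58 s, if anything falls off the work surface, if the arm or the gripper's body presses on something with over 40 N, if the wrist force passes 120 N, or if a joint passes its speed limit or range.

### The arm

A 6-joint arm with a two-finger parallel gripper is mounted at the origin on the work surface. World frame = base frame: x ahead of the robot, y to its left, z up, the work surface at z = 0. Lengths are in m, angles in degrees, forces in N, time in s.
With the tool pointing down it reaches from about 0.375 to 0.9 m from the base axis. Payload 3.1 kg.
Tool frame: the origin (TCP) lies at the very end of the fingers, on their centre line; the grasp point (between the pads) lies 19 mm behind it (grip_point_offset is the distance from the TCP to the grasp point, in m); y points along the fingers, x is the direction in which the jaws open and shut, and the axes are right-handed (so a half turn about y gives the same grasp; the last joint's range is limited). The gripper opens to 87 mm and grips with 3 to 60 N. Pads are 19 mm wide; open, the fingers measure 117 mm over their backs; the gripper's body (75 mm by 190 mm) begins 51 mm behind the grasp point.
Start: joints at [54.975, 30.224, 82.088, -0, 67.689, -10.227], TCP at [0.262, 0.567, 0.223] pointing down, gripper open.
Joint ranges: [-176.69, 176.69], [-43.24, 126.21], [12.49, 139.97], [-82, 262], [0, 151.66], [-163.58, 163.58]. Speed limits (degrees/s): [159.86, 159.86, 180, 180, 180, 180].

### API

Orientations are given as a 3x3 rotation matrix whose columns are the frame's x, y, z axes.
In Python, from rig import * gives the robot as it stands.
- The arm moves only by the tool send_rows, never from a script. Its argument "moves" is text: rows parted by semicolons, each of 5 numbers parted by spaces: the finger opening in mm, from 0 to 87, then the shift along the tool's x, y, z in mm, then the turn about the tool's y in degrees. In form: fingers dx dy dz yaw; .... A call has 1 to 20 rows; each row shifts and turns the commanded pose from where the row before left it, along the tool's axes as they then stand; what a row does not reach is not made up. A row lasts 1/12 s, in which the tool goes at most 41.7 mm and 7.16 degrees, less where a joint would pass 70% of its speed; a pose out of reach is approached as far as the arm can. A call is refused whole if a number of a shift passes 41.7 or a number of a turn 7.16, either way. A call with a gripper value outside its range is refused whole. The fingers move at their own pace and stop on an object; the grip force is fixed at half the most. Time passes only in rows, so rows that do not move let the fingers close. It gives the time, the measured TCP pose, the force and the opening at its end, in the units of the state.
- read_state(): the state, without advancing time (a new reading comes with each control period).
- capture(name): name is "scene" or "top"; returns a dict with "image" (400x640x3 uint8, blue, green, red), "z_map" (400x640 float32, m along the optical axis (not along the pixel's ray), 0 where there is no reading), "mtx" (3x3 intrinsics, pixels), "origin" and "rotation" of the camera in the world. Camera axes: x right, y up, looking along -z (the intrinsics and any distortion apply to the point x, -y, -z); pixel columns grow to the right and rows downward; lengths in m; the calibration is good to about 2 mm. A picture is of the moment at which its call begins.
- hand_in(): hands the job in, once; it reports no verdict.
Trained networks look in a picture, given as the dict that the camera call returned (one of the last four; its "shot" number tells which), for a name from the list of things; names that differ only in an ending like _2 or _b are one class to them, and where a whole thing is asked for, a point or a joint stands for the part that bears it (a point fixed in the world has none). Each returns a list of dicts, best first, with "p" (0 to 1); they miss things now and then, are a little off and sometimes report something else, mostly with a low value. They report only what shows in the picture. A call takes as long as a camera call. They do not tell look-alikes from the thing itself.
- search_frame(picture, name): "bbox" ([left, top, right, bottom] in pixels, round what is visible of it).
- masks_of(picture, name): "region" (400x640 bool, what is visible of it) and "bbox" ([left, top, right, bottom] in pixels, round what is visible of it).
- mark_of(picture, name): "pixel" ([row, column] in pixels: a listed point, or the origin of a listed thing).
The state is a dict: "time_s": time; "joint_positions": joint angles; "qvel": joint speeds; "tau": joint torques, N m; "position": TCP position; "tcp_rot": TCP orientation; "force": force on the tool from outside, world axes, zero at the start; "moment": the same for the moment, N m; "opening": opening from 0.0 (shut) to 1.0 (fully open).
Only numpy, scipy, OpenCV 4.12 (cv2) and the standard library are available. Lean on these libraries where they do the work, as an engineer would, in place of code of your own. Each camera call takes 0.05 s, during which the arm holds its last target. There are 200 camera calls.

## Working session

There is one attempt and no reset: what is moved stays moved. The work goes in short steps, Python scripts to look and compute and a tool call to move; the robot and the scene stay as the last step left them, time stands still between calls to the robot, and variables do not carry over. Pictures are saved under pics/ and viewed, about 8 in all and at most 12, crops included, and the job is handed in when it is done.

Besides the shell and the picture viewer there is one more tool, called after "Request:" as name(argument=value, ...), one argument or row to a line, values as JSON. send_rows: Moves the arm, as the interface text tells. Its arguments: {"type":"object","properties":{"moves":{"type":"string"}},"required":["moves"]}

```bash
mkdir -p pics; cat > h.py <<'E'
from rig import *
import numpy as np, cv2
def pts(c,mask=None):
    K=c["mtx"];z=c["z_map"];v,u=np.nonzero((z>0)&(mask if mask is not None else True))
    d=z[v,u];p=np.c_[(u-K[0,2])/K[0,0]*d,-(v-K[1,2])/K[1,1]*d,-d]
    return p@np.array(c["rotation"]).T+c["origin"]
E
python3 - <<'E'
from h import *
s=read_state();print(s["time_s"],s["position"],s["tcp_rot"],s["force"])
for n in("scene","top"):
    c=capture(n);cv2.imwrite(f"pics/{n}0.png",c["image"]);print(n,c["origin"],c["rotation"],c["mtx"],[k for k in c])
    for t in("rotor","centrifuge","specimen_pot"):
        for m in masks_of(c,t)[:4]:
            P=pts(c,m["region"])
            if len(P)==0: continue
            print(t,round(m["p"],2),np.round(m["bbox"]),np.median(P,0).round(3),np.percentile(P,2,0).round(3),np.percentile(P,98,0).round(3))
E
```

```text
0.0 [0.26165455 0.56677352 0.22156172] [[ 4.19407295e-01 -1.26187665e-03 -9.07797295e-01]
 [ 9.07795593e-01 -1.80065420e-03  4.19409012e-01]
 [-2.16387145e-03 -9.99997583e-01  3.90318556e-04]] [-0.37728913 -0.67330946  0.17940987]
scene [1.27809646 0.95100103 1.04795395] [[-0.80056516 -0.39437563  0.45117988]
 [ 0.59911981 -0.51132446  0.6161191 ]
 [-0.01228305  0.76355429  0.64562681]] [[408.77823339   0.         323.25433441]
 [  0.         408.77823339 199.22085729]
 [  0.           0.           1.        ]] ['image', 'z_map', 'mtx', 'origin', 'rotation', 'shot']
rotor 0.94 [374. 213. 400. 237.] [0.491 0.249 0.042] [ 0.441  0.199 -0.   ] [0.523 0.281 0.081]
rotor 0.8 [332. 204. 359. 230.] [0.583 0.115 0.042] [ 0.537  0.068 -0.002] [0.615 0.147 0.081]
rotor 0.28 [252. 138. 291. 156.] [ 0.523 -0.474  0.024] [ 0.459 -0.517  0.001] [ 0.603 -0.432  0.038]
centrifuge 0.74 [272. 153. 327. 195.] [ 0.552 -0.205  0.055] [ 0.453 -0.319  0.001] [ 0.649 -0.12   0.069]
specimen_pot 0.63 [365. 237. 378. 257.] [0.593 0.281 0.046] [0.565 0.254 0.006] [0.608 0.295 0.062]
top [ 4.53716407e-01 -5.28664571e-04  1.54381315e+00] [[ 0.01669546  0.99599868 -0.08779457]
 [-0.99984903  0.01705358  0.00333061]
 [ 0.00481449  0.08772571  0.99613303]] [[492.03526895   0.         317.27175542]
 [  0.         492.03526895 196.53091222]
 [  0.           0.           1.        ]] ['image', 'z_map', 'mtx', 'origin', 'rotation', 'shot']
rotor 0.96 [222. 219. 255. 244.] [0.476 0.232 0.044] [0.437 0.195 0.035] [0.516 0.274 0.086]
rotor 0.9 [267. 188. 295. 217.] [0.568 0.1   0.044] [0.528 0.062 0.001] [0.611 0.142 0.085]
rotor 0.83 [258. 249. 290. 280.] [0.379 0.122 0.044] [0.337 0.083 0.001] [0.418 0.165 0.085]
centrifuge 0.86 [354. 177. 428. 249.] [ 0.542 -0.235  0.063] [ 0.44  -0.329  0.004] [ 0.637 -0.135  0.073]
specimen_pot 0.49 [224. 188. 238. 208.] [0.578 0.261 0.059] [0.557 0.242 0.013] [0.6   0.284 0.067]
```

```bash
python3 - <<'E'
import cv2,numpy as np
t=cv2.imread("pics/top0.png");s=cv2.imread("pics/scene0.png")
a=cv2.resize(t[150:300,200:450],(800,480),interpolation=3)
cv2.imwrite("pics/a.png",a)
cv2.imwrite("pics/b.png",cv2.resize(s[110:290,230:470],(800,600),interpolation=3))
E
```

```text
(no output)
```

View pics/a.png

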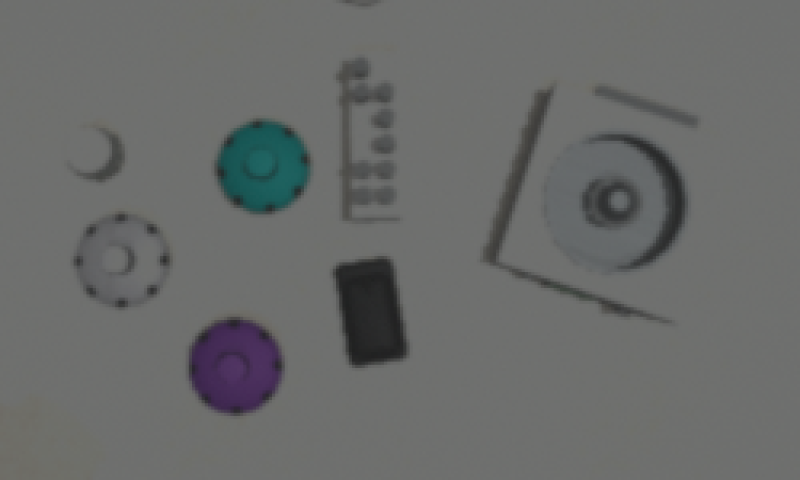

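View pics/b.png

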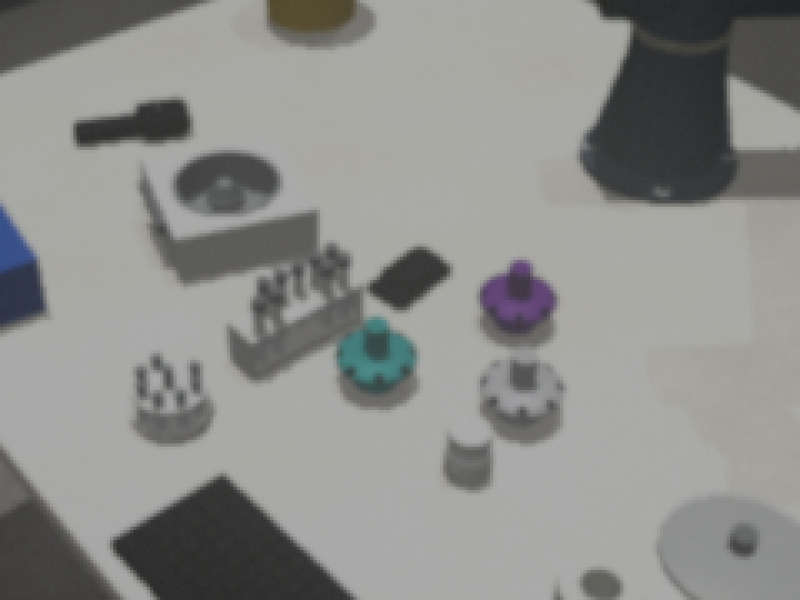

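```bash
cat >> h.py <<'E'
def zslice(P,cx,cy,r,lo,hi):
    q=P[(np.hypot(P[:,0]-cx,P[:,1]-cy)<r)&(P[:,2]>lo)&(P[:,2]<hi)];return q
def mid(q):
    if len(q)<3: return len(q)
    (x,y),(w,h),_=cv2.minAreaRect((q[:,:2]*1000).astype(np.float32));return len(q),np.round([x,y,w,h],1),(q.mean(0)*1000).round(1)
E
python3 - <<'E'
from h import *
for n in("top","scene"):
    c=capture(n);P=pts(c)
    print(n,"knob",mid(zslice(P,.478,.236,.03,.072,.1)),"drum",mid(zslice(P,.478,.236,.06,.036,.056)))
    for lo,hi in((.064,.08),):
        print("rimtop",mid(zslice(P,.545,-.23,.14,lo,hi)))
    q=zslice(P,.545,-.23,.045,.025,.09);print("cone z",np.percentile(q[:,2],[0,10,50,90,97,100]).round(3))
    for lo,hi in((.025,.035),(.035,.045),(.045,.053),(.053,.07)): print(lo,mid(zslice(P,.545,-.23,.045,lo,hi)))
    q=zslice(P,.545,-.23,.05,0.005,.022);print("floor",len(q),q[:,2].mean() if len(q) else 0)
    for t in("drive","centrifuge","rotor_centre","collar"):
        for m in mark_of(c,t)[:3]: 
            r,k=m["pixel"];K=c["mtx"];d=np.array(c["rotation"])@[(k-K[0,2])/K[0,0],-(r-K[1,2])/K[1,1],-1];o=c["origin"]
            z={"drive":.035,"collar":.04,"rotor_centre":.041}.get(t,0);print(t,round(m["p"],2),m["pixel"],(o+d*(z-o[2])/d[2]).round(4))
E
```

```text
top knob (72, array([477.3, 234.3,  26. ,  26.6]), array([476.7, 234.2,  82.7])) drum (566, array([476.9, 234.3,  85.3,  86.1]), array([476.6, 233.6,  43.8]))
rimtop (1847, array([ 544. , -234.1,  180.7,  190.4]), array([ 538.2, -233. ,   68.2]))
cone z [0.025 0.043 0.05  0.066 0.069 0.072]
0.025 (7, array([ 541.3, -235.9,   49.2,   62.8]), array([ 537. , -227.8,   27.9]))
0.035 (32, array([ 537.8, -233.2,   39.7,   45.4]), array([ 540.6, -231.1,   42.6]))
0.045 (89, array([ 540.5, -235.3,   46.3,   46.2]), array([ 539.9, -233.7,   48.6]))
0.053 (77, array([ 541.7, -236.9,   43.3,   38.7]), array([ 538.6, -234.2,   61.4]))
floor 547 0.01711758654358061
drive 0.69 [212.3, 391.3] [ 0.542  -0.2338  0.035 ]
centrifuge 0.55 [213.9, 387.3] [ 0.5388 -0.2266  0.    ]
centrifuge 0.55 [198.8, 231.1] [0.578  0.2652 0.    ]
rotor_centre 0.96 [229.5, 236.6] [0.4812 0.2384 0.041 ]
rotor_centre 0.96 [262.4, 272.1] [0.3836 0.1279 0.041 ]
rotor_centre 0.59 [197.3, 281.8] [0.5819 0.1031 0.041 ]Traceback (most recent call last):
  File "<stdin>", line 11, in <module>
ValueError: it knows: bowl_lid, centrifuge, drive, label_roll, mouse, rotor, rotor_centre, scanner, specimen_pot, tube_carousel, tube_rack
```

Request:
send_rows(
  moves="87 -17.6 0 -27.9 0;87 -17.6 0 -27.9 0;87 -17.6 0 -27.9 0;87 -17.6 0 -27.9 0;87 -17.6 0 -27.9 0;87 -17.6 0 -27.9 0;87 -17.6 0 -27.9 0;87 -17.6 0 -27.9 0;87 -17.6 0 -27.9 0;87 -17.6 0 -27.9 0;87 -17.6 0 -27.9 0;87 -17.6 0 -27.9 0;87 0 20 0 0;87 0 20 0 0;87 0 20 0 0;87 0 20 0 0;87 0 0 0 0;87 0 0 0 0",
)

```text
time_s: 2.1
position: [0.4769, 0.235, 0.142]
tcp_rot: [[0.419, -0.002, -0.908], [0.908, -0.001, 0.419], [-0.001, -1.0, 0.002]]
force: [0.7, 0.6, -0.5]
opening: 1.0
```

```bash
python3 - <<'E'
from h import *
s=read_state();print(s["time_s"],s["position"],s["tcp_rot"],s["force"])
c=capture("scene");cv2.imwrite("pics/c.png",cv2.resize(c["image"][120:260,300:460],(800,700),interpolation=3)[:600]);P=pts(c)
print(mid(zslice(P,.478,.236,.06,.036,.056)),mid(zslice(P,.478,.236,.02,.07,.1)))
q=zslice(P,.541,-.234,.02,.06,.09);print("cone scene",mid(q))
c=capture("top");P=pts(c);q=zslice(P,.541,-.234,.02,.06,.09);print("cone top",mid(q),np.sort(q[:,2]).round(3))
E
```

```text
2.1 [0.47692618 0.23504327 0.14200872] [[ 4.19496000e-01 -2.20478945e-03 -9.07754507e-01]
 [ 9.07756087e-01 -5.36166336e-04  4.19498032e-01]
 [-1.41161224e-03 -9.99997426e-01  1.77649141e-03]] [ 0.71678159  0.63039413 -0.46793795]
(283, array([484.5, 243.2,  81.1,  88.2]), array([488.2, 246.2,  41.8])) (51, array([482.6, 239. ,  26.3,  24.2]), array([482.4, 240.4,  78. ]))
cone scene (14, array([ 544. , -228.4,   19.3,   19. ]), array([ 544.2, -228.4,   63.6]))
cone top (44, array([ 541.2, -232.6,   18.6,   20.3]), array([ 540.7, -233.3,   65.9])) [0.06  0.06  0.061 0.061 0.061 0.062 0.062 0.062 0.062 0.062 0.063 0.063
 0.064 0.064 0.064 0.065 0.065 0.065 0.065 0.065 0.066 0.066 0.067 0.067
 0.067 0.067 0.068 0.068 0.068 0.068 0.068 0.068 0.068 0.068 0.069 0.069
 0.069 0.069 0.069 0.07  0.071 0.071 0.071 0.073]
```

View pics/c.png

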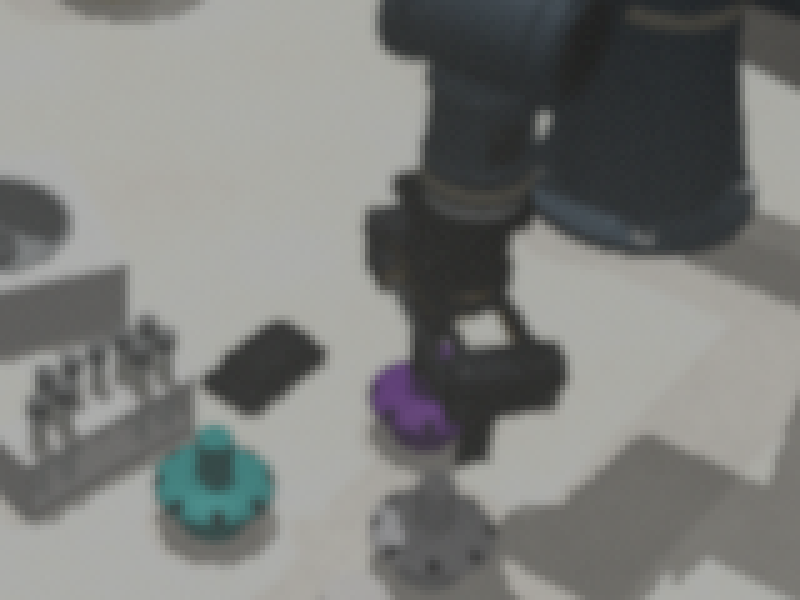

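```bash
python3 - <<'E'
from h import *
s=read_state();R=np.array(s["tcp_rot"]);p=s["position"]
c=capture("scene");P=(pts(c)-p)@R*1000
q=P[(abs(P[:,2])<30)&(abs(P[:,0])<75)&(P[:,1]>-45)&(P[:,1]<12)]
print(len(q));print(q[np.argsort(q[:,1])][::max(1,len(q)//60)].round(0).tolist())
for a in(-40,-30,-20,-10,0):
    w=q[(abs(q[:,1]-a)<5)]; print(a,len(w),w[:,2].min() if len(w) else 0,w[:,2].max() if len(w) else 0)
E
```

```text
101
[[-50.0, -44.0, -1.0], [-50.0, -43.0, 2.0], [60.0, -42.0, -4.0], [-41.0, -42.0, -0.0], [-41.0, -41.0, 3.0], [58.0, -39.0, 0.0], [-39.0, -39.0, -1.0], [-46.0, -38.0, -2.0], [59.0, -38.0, -10.0], [60.0, -38.0, -4.0], [57.0, -37.0, 7.0], [57.0, -37.0, 11.0], [55.0, -36.0, 5.0], [59.0, -36.0, 0.0], [55.0, -35.0, -12.0], [-43.0, -35.0, 4.0], [56.0, -35.0, -6.0], [58.0, -33.0, -10.0], [57.0, -33.0, 8.0], [56.0, -33.0, 5.0], [-41.0, -33.0, 0.0], [56.0, -32.0, -12.0], [-51.0, -31.0, -10.0], [-43.0, -31.0, 5.0], [56.0, -30.0, -5.0], [56.0, -30.0, -2.0], [-42.0, -30.0, -10.0], [-43.0, -30.0, 9.0], [-48.0, -29.0, -11.0], [57.0, -28.0, 8.0], [-45.0, -28.0, -12.0], [54.0, -27.0, 3.0], [54.0, -27.0, 6.0], [56.0, -26.0, -8.0], [-41.0, -26.0, -10.0], [56.0, -26.0, -5.0], [-44.0, -26.0, 5.0], [54.0, -25.0, -11.0], [57.0, -25.0, 5.0], [-46.0, -23.0, 10.0], [56.0, -23.0, -8.0], [-42.0, -22.0, 5.0], [53.0, -22.0, 4.0], [-40.0, -22.0, -6.0], [-42.0, -22.0, 9.0], [52.0, -21.0, 1.0], [54.0, -21.0, -10.0], [52.0, -20.0, 11.0], [-51.0, -18.0, -9.0], [-40.0, -18.0, -9.0], [54.0, -18.0, 7.0], [52.0, -18.0,
[... 540 characters left out ...]
, -8.0, -9.0], [49.0, -8.0, -11.0], [51.0, -7.0, 2.0], [52.0, -6.0, -12.0], [54.0, -6.0, -2.0], [-44.0, -6.0, -7.0], [55.0, -5.0, 8.0], [57.0, -5.0, -6.0], [54.0, -5.0, 5.0], [51.0, -4.0, -4.0], [-39.0, -4.0, -5.0], [52.0, -4.0, 3.0], [54.0, -4.0, -9.0], [-47.0, -3.0, -9.0], [55.0, -3.0, -2.0], [55.0, -2.0, 2.0], [-47.0, -2.0, 2.0], [51.0, -1.0, -11.0], [-44.0, -1.0, -10.0], [55.0, -1.0, -12.0], [55.0, -1.0, 9.0], [-43.0, -0.0, 0.0], [54.0, -0.0, 6.0], [-48.0, 3.0, -5.0]]
-40 15 -12.225674955001889 10.627639971838438
-30 23 -12.172735297386554 8.631999716169418
-20 19 -10.328479455509308 10.903734048106635
-10 29 -11.509419437604958 8.42898292445287
0 15 -12.233231243682912 8.645425563523515
```

Request:
send_rows(
  moves="87 3 20 -1.5 0;87 0 20 0 0;87 0 20 0 0;87 0 15 0 0;87 0 10 0 0;87 0 5 0 0;87 0 0 0 0;60 0 0 0 0;40 0 0 0 0;20 0 0 0 0;20 0 0 0 0;20 0 0 0 0;20 0 0 0 0;20 0 0 0 0;20 0 0 0 0;20 0 0 0 0",
)

```text
time_s: 3.58
position: [0.48, 0.2373, 0.0525]
tcp_rot: [[0.419, -0.0, -0.908], [0.908, -0.0, 0.419], [-0.0, -1.0, 0.0]]
force: [0.4, -0.2, -0.8]
opening: 0.405
```

```bash
python3 - <<'E'
from h import *
s=read_state();R=np.array(s["tcp_rot"]);p=s["position"];print(s["time_s"],p,s["opening"]*87,s["force"])
c=capture("scene");P=pts(c);cv2.imwrite("pics/d.png",cv2.resize(c["image"][140:280,320:460],(600,600),interpolation=3))
q=zslice(P,p[0],p[1],.06,.034,.050);print(mid(q))
E
```

```text
3.5833 [0.48003412 0.2372899  0.05254082] 35.245436923805364 [ 0.40883534 -0.1819709  -0.83864553]
(228, array([492.6, 242.4,  67. ,  90.3]), array([495.6, 245.3,  40.6]))
```

View pics/d.png

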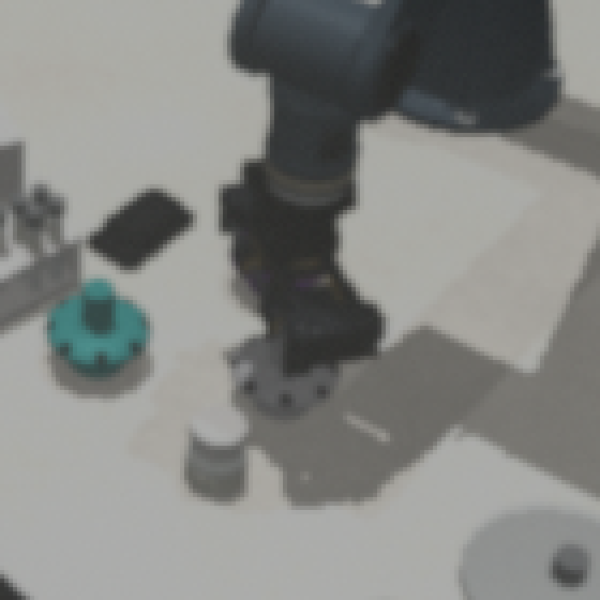

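The gripper sits over the silver rotor's knob (about pixel 285,385 in the crop), with the fingers still closing. I'll give them more time and then lift a little.

Request:
send_rows(
  moves="20 0 0 0 0;20 0 0 0 0;20 0 0 0 0;20 0 0 0 0;20 0 0 0 0;20 0 0 0 0",
)

```text
time_s: 4.13
position: [0.4798, 0.2372, 0.0525]
tcp_rot: [[0.419, -0.001, -0.908], [0.908, -0.0, 0.419], [-0.0, -1.0, 0.0]]
force: [0.0, -0.7, 0.0]
opening: 0.316
```

Request:
send_rows(
  moves="20 0 -5 0 0;20 0 -10 0 0;20 0 -20 0 0;20 0 -25 0 0;20 0 -30 0 0;20 0 -30 0 0;20 0 -30 0 0;20 0 -25 0 0;20 0 -5 0 0;20 0 0 0 0",
)

```text
time_s: 4.97
position: [0.4811, 0.2378, 0.2348]
tcp_rot: [[0.419, 0.005, -0.908], [0.908, 0.002, 0.419], [0.004, -1.0, -0.004]]
force: [0.1, -0.1, -3.0]
opening: 0.314
```

```bash
python3 - <<'E'
from h import *
s=read_state();R=np.array(s["tcp_rot"]);p=s["position"];print(s["time_s"],p,s["opening"]*87,s["force"])
for n in("scene","top"):
    c=capture(n);P=pts(c);T=(P-p)@R*1000
    cv2.imwrite(f"pics/e{n}.png",c["image"])
    for m in masks_of(c,"rotor")[:3]:
        Q=(pts(c,m["region"])-p)@R*1000; print(n,round(m["p"],2),np.round(m["bbox"]),np.percentile(Q,[2,50,98],axis=0).round(0).tolist())
    q=T[(np.hypot(T[:,0],T[:,2])<60)&(T[:,1]>0)&(T[:,1]<60)]
    print(len(q),np.percentile(q,[2,50,98],axis=0).round(1).tolist() if len(q) else 0)
E
```

```text
4.9667 [0.48113677 0.23776811 0.23484617] 27.342950725199056 [ 0.11329854 -0.11200281 -2.97588009]
scene 0.61 [377. 172. 407. 199.] [[-25.0, -29.0, -40.0], [19.0, 12.0, -11.0], [46.0, 51.0, 36.0]]
scene 0.55 [333. 206. 356. 230.] [[-112.0, 154.0, -178.0], [-70.0, 194.0, -143.0], [-40.0, 235.0, -99.0]]
scene 0.28 [269. 216. 295. 244.] [[-112.0, 172.0, -407.0], [-60.0, 195.0, -368.0], [-34.0, 237.0, -326.0]]
362 [[-26.9, 6.3, -42.1], [20.8, 12.3, -11.2], [44.9, 51.7, 37.1]]
top 0.94 [268. 190. 298. 218.] [[-128.0, 150.0, -176.0], [-88.0, 191.0, -134.0], [-45.0, 235.0, -95.0]]
top 0.92 [259. 251. 291. 281.] [[-186.0, 149.0, 8.0], [-149.0, 190.0, 46.0], [-109.0, 199.0, 86.0]]
top 0.59 [228. 213. 244. 218.] [[-25.0, -92.0, -40.0], [-3.0, 14.0, -35.0], [43.0, 239.0, -29.0]]
46 [[-24.6, 8.9, -40.3], [-4.3, 14.5, -35.7], [9.5, 23.2, -28.7]]
```

Request:
send_rows(
  moves="20 -11.1 0 -7 0;20 -11.1 0 -7 0;20 -22.2 0 -13.95 0;20 -22.2 0 -13.95 0;20 -22.2 0 -13.95 0;20 -22.2 0 -13.95 0;20 -22.2 0 -13.95 0;20 -22.2 0 -13.95 0;20 -22.2 0 -13.95 0;20 -22.2 0 -13.95 0;20 -22.2 0 -13.95 0;20 -22.2 0 -13.95 0;20 -22.2 0 -13.95 0;20 -22.2 0 -13.95 0;20 -22.2 0 -13.95 0;20 -22.2 0 -13.95 0;20 -22.2 0 -13.95 0;20 -22.2 0 -13.95 0;20 -11.1 0 -7 0;20 -11.1 0 -7 0",
)

```text
time_s: 6.83
position: [0.5397, -0.2314, 0.2306]
tcp_rot: [[0.421, -0.003, -0.907], [0.907, 0.003, 0.421], [0.001, -1.0, 0.004]]
force: [0.2, 0.7, -2.6]
opening: 0.315
```

Request:
send_rows(
  moves="20 0 10 0 0;20 0 15 0 0;20 0 15 0 0;20 0 10 0 0;20 0 5 0 0;20 0 0 0 0;20 0 0 0 0;20 0 0 0 0",
)

```text
time_s: 7.5
position: [0.5411, -0.2307, 0.1782]
tcp_rot: [[0.419, 0.001, -0.908], [0.908, -0.001, 0.419], [-0.0, -1.0, -0.002]]
force: [0.3, -0.1, -2.4]
opening: 0.311
```

```bash
python3 - <<'E'
from h import *
s=read_state();R=np.array(s["tcp_rot"]);p=s["position"];print(s["time_s"],p,R.round(4).tolist(),s["opening"]*87,s["force"])
c=capture("scene");P=pts(c)
cv2.imwrite("pics/f.png",cv2.resize(c["image"][110:210,240:350],(660,600),interpolation=3))
print("hub/drum",mid(zslice(P,p[0],p[1],.06,p[2]-.02,p[2])))
q=zslice(P,p[0],p[1],.06,p[2]-.013,p[2]+.0);print(np.percentile(q,[1,50,99],axis=0).round(4).tolist())
for lo in(.05,.055,.06,.065):print("cone",lo,mid(zslice(P,.543,-.231,.03,lo,.085)))
E
```

```text
7.5 [ 0.54114115 -0.23072718  0.17824697] [[0.4189, 0.0013, -0.908], [0.908, -0.0008, 0.4189], [-0.0001, -1.0, -0.0015]] 27.07054868969963 [ 0.25032761 -0.05768387 -2.35015481]
hub/drum (193, array([ 544.4, -223.5,   80.3,   87.7]), array([ 549.2, -217.1,  165.9]))
[[0.5059, -0.2645, 0.1656], [0.5535, -0.2196, 0.1682], [0.58, -0.1887, 0.1723]]
cone 0.05 (30, array([ 544.7, -228. ,   23.4,   20.8]), array([ 545.9, -227.2,   58.6]))
cone 0.055 (21, array([ 545.5, -229.9,   20.4,   17.1]), array([ 546.1, -228.7,   61.2]))
cone 0.06 (13, array([ 544.7, -229.4,   17.8,   16.4]), array([ 544.8, -229.6,   63.9]))
cone 0.065 (4, array([ 546.4, -225.8,   14.6,   13.9]), array([ 547.2, -226.9,   65.6]))
```

View pics/f.png

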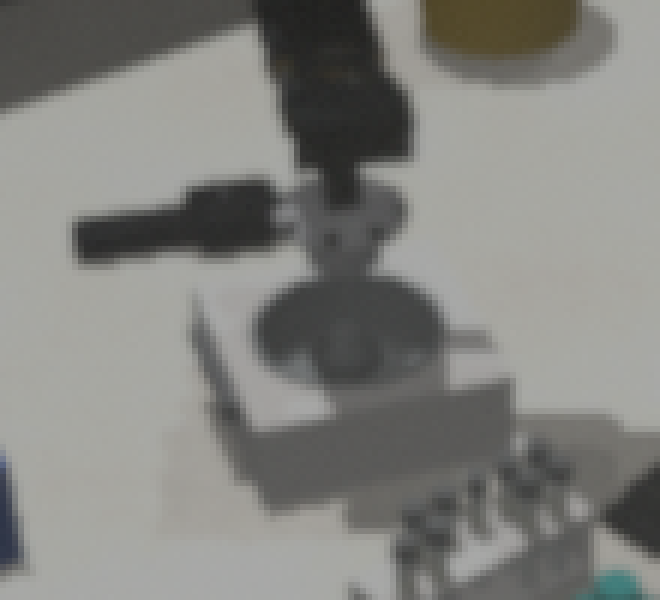

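```bash
python3 - <<'E'
from h import *
p=read_state()["position"]
e=np.array([-.8,.6])
for i in range(3):
    c=capture("scene");P=pts(c)
    # drum/hub lateral mid from pixel columns at silhouettes
    def lat(q): l=q[:,:2]@e*1000; return len(l),np.round([np.percentile(l,2),np.percentile(l,98),np.percentile(l,[2,98]).mean()],1)
    print("drum",lat(zslice(P,p[0],p[1],.055,p[2]-.024,p[2]-.004)),"hub",lat(zslice(P,p[0],p[1],.035,p[2]-.046,p[2]-.026)),"cone",lat(zslice(P,.543,-.231,.02,.053,.085)),"coll",lat(zslice(P,.543,-.231,.033,.03,.085)),"tcp",p[:2]@e*1000)
    K=c["mtx"];Rc=np.array(c["rotation"])
    for m in mark_of(c,"drive")[:1]+mark_of(c,"rotor_centre")[:1]:
        r,k=m["pixel"];d=Rc@[(k-K[0,2])/K[0,0],-(r-K[1,2])/K[1,1],-1];o=c["origin"]
        z=.04 if m["p"] and r>150 else p[2]-.009; print(m["pixel"],[ (o+d*(zz-o[2])/d[2]).round(4)[:2] for zz in(.035,.04,p[2]-.009)])
c=capture("top");P=pts(c);print("top cone vis",mid(zslice(P,.541,-.233,.02,.06,.085)))
q=zslice(P,p[0],p[1],.06,p[2]-.03,p[2]+.0);print("top drum",mid(q))
E
```

```text
drum (203, array([-611.3, -529.5, -570.4])) hub (21, array([-592.2, -549.8, -571. ])) cone (27, array([-582.9, -562. , -572.4])) coll (91, array([-595.8, -550.2, -573. ])) tcp -571.5149009502398
[170.9, 300.3] [array([ 0.5363, -0.2213]), array([ 0.54  , -0.2155]), array([ 0.6348, -0.0657])]
[196.3, 382.7] [array([0.378 , 0.1105]), array([0.3825, 0.1147]), array([0.4975, 0.2221])]
drum (203, array([-611.7, -529.6, -570.6])) hub (23, array([-592.2, -547.6, -569.9])) cone (25, array([-582.6, -561.8, -572.2])) coll (93, array([-595.9, -550.3, -573.1])) tcp -571.5149009502398
[172.8, 297.1] [array([ 0.5544, -0.2185]), array([ 0.558 , -0.2127]), array([ 0.6505, -0.0632])]
[214.7, 343.2] [array([0.565 , 0.0995]), array([0.5685, 0.1037]), array([0.6596, 0.2125])]
drum (204, array([-611.4, -528.9, -570.2])) hub (18, array([-589.5, -547.3, -568.4])) cone (22, array([-583.1, -563.5, -573.3])) coll (93, array([-596. , -549.9, -573. ])) tcp -571.5149009502398
[170.2, 298.5] [array([ 0.5395, -0.2301]), array([ 0.5431, -0.2242]), array([ 0.6375, -0.0733])]
[141.5, 296.2] [array([ 0.4219, -0.4222]), array([ 0.4261, -0.4154]), array([ 0.5356, -0.2399])]
top cone vis 0
top drum (95, array([ 527.7, -214.8,   87.9,   30.6]), array([ 515.3, -224.5,  167.9]))
```

Request:
send_rows(
  moves="20 -0.5 8 -2.2 0;20 0 12 0 0;20 0 12 0 0;20 0 10 0 0;20 0 6 0 0;20 0 4 0 0;20 0 2 0 0;20 0 2 0 0;20 0 2 0 0;20 0 1 0 0;20 0 1 0 0",
)

```text
time_s: 8.97
position: [0.5425, -0.2323, 0.1178]
tcp_rot: [[0.419, 0.001, -0.908], [0.908, -0.0, 0.419], [-0.0, -1.0, -0.001]]
force: [-0.0, -0.0, -2.3]
opening: 0.314
```

Request:
send_rows(
  moves="20 0 1 0 0;20 0 1 0 0;20 0 1 0 0;20 0 1 0 0;20 0 1 0 0;20 0 1 0 0;20 0 0 0 0",
)

```text
time_s: 9.55
position: [0.5422, -0.2321, 0.1113]
tcp_rot: [[0.419, -0.0, -0.908], [0.908, 0.0, 0.419], [0.0, -1.0, 0.0]]
force: [-0.6, -0.0, -3.4]
opening: 0.312
```

Request:
send_rows(
  moves="20 0 1 0 0;20 0 1 0 0;20 0 1 0 0;20 0 1 0 0;20 0 0 0 0",
)

```text
time_s: 9.97
position: [0.5422, -0.2321, 0.1073]
tcp_rot: [[0.419, -0.0, -0.908], [0.908, 0.0, 0.419], [0.0, -1.0, 0.0]]
force: [0.1, 0.8, -2.4]
opening: 0.315
```

Request:
send_rows(
  moves="20 0 1 0 0;20 0 1 0 0;20 0 1 0 0;20 0 0 0 0",
)

```text
time_s: 10.3
position: [0.5421, -0.2321, 0.1043]
tcp_rot: [[0.419, -0.0, -0.908], [0.908, 0.0, 0.419], [0.0, -1.0, 0.0]]
force: [-0.0, -0.2, -2.8]
opening: 0.314
```

Request:
send_rows(
  moves="20 0 1 0 0;20 0 1 0 0;20 0 0 0 0",
)

```text
time_s: 10.55
position: [0.5422, -0.2321, 0.1023]
tcp_rot: [[0.419, -0.0, -0.908], [0.908, 0.0, 0.419], [0.0, -1.0, 0.0]]
force: [-0.3, 0.1, -2.9]
opening: 0.316
```

Request:
send_rows(
  moves="20 0 1 0 0;20 0 1 0 0;20 0 0 0 0",
)

```text
time_s: 10.8
position: [0.5422, -0.2321, 0.1003]
tcp_rot: [[0.419, -0.0, -0.908], [0.908, 0.0, 0.419], [0.0, -1.0, 0.0]]
force: [0.1, -0.5, -2.5]
opening: 0.31
```

Request:
send_rows(
  moves="20 0 1 0 0;20 0 1 0 0;20 0 0 0 0",
)

```text
time_s: 11.05
position: [0.5427, -0.2323, 0.0994]
tcp_rot: [[0.42, 0.001, -0.908], [0.908, -0.0, 0.42], [0.0, -1.0, -0.001]]
force: [-0.6, 1.7, 3.9]
opening: 0.318
```

Request:
send_rows(
  moves="20 0 1 0 0;20 0 1 0 0;20 0 0 0 0",
)

```text
time_s: 11.3
position: [0.5426, -0.2323, 0.0972]
tcp_rot: [[0.419, 0.001, -0.908], [0.908, -0.0, 0.419], [-0.0, -1.0, -0.001]]
force: [-0.8, 0.3, 4.1]
opening: 0.31
```

Request:
send_rows(
  moves="35 0 0 0 0;45 0 0 0 0;55 0 0 0 0;55 0 0 0 0;55 0 0 0 0;55 0 0 0 0;55 0 -5 0 0;55 0 -10 0 0;55 0 -15 0 0;55 0 -15 0 0;55 0 -10 0 0;55 0 -5 0 0;0 0 0 0 0;0 0 0 0 0;0 0 0 0 0",
)

```text
time_s: 12.55
position: [0.5418, -0.2319, 0.156]
tcp_rot: [[0.419, -0.001, -0.908], [0.908, 0.001, 0.419], [0.0, -1.0, 0.001]]
force: [-0.2, -0.0, -0.3]
opening: 0.49
```

```bash
python3 - <<'E'
from h import *
s=read_state();R=np.array(s["tcp_rot"]);p=s["position"];print(s["time_s"],p,s["opening"]*87,s["force"])
c=capture("scene");P=pts(c)
cv2.imwrite("pics/g.png",cv2.resize(c["image"][110:210,240:350],(660,600),interpolation=3))
q=zslice(P,p[0],p[1],.06,.078,.1);print("drum",mid(q));
q=zslice(P,p[0],p[1],.025,.110,.134);print("knob",mid(q),((q-p)@R*1000).mean(0).round(1))
e=np.array([-.8,.6]);l=q[:,:2]@e*1000;print(np.percentile(l,[2,98]),p[:2]@e*1000)
E
```

```text
12.55 [ 0.54180651 -0.23185411  0.15596425] 42.63573813903693 [-0.21414878 -0.04429545 -0.3178952 ]
drum (203, array([ 547.8, -224.2,   76.1,   88.6]), array([ 550.1, -218.2,   86.3]))
knob (41, array([ 544.9, -227.4,   25.6,   23.1]), array([ 545. , -225.9,  120.9])) [ 6.8 35.  -0.5]
[-583.3497911  -559.23407949] -572.5576744563318
```

View pics/g.png

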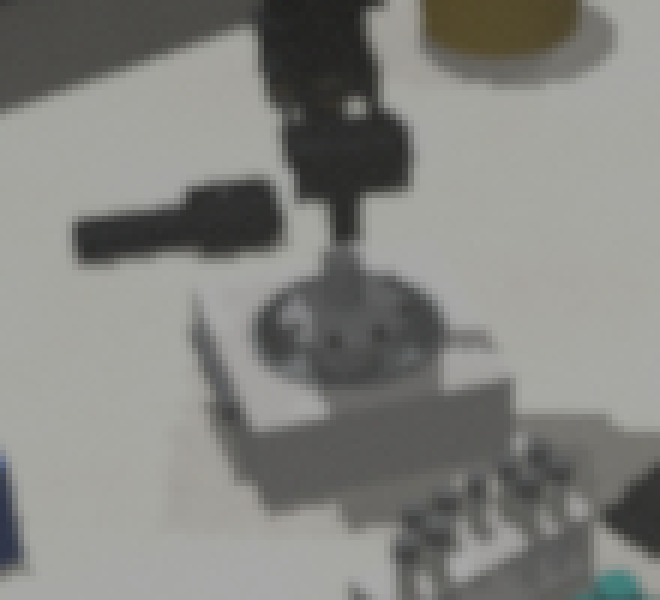

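Request:
send_rows(
  moves="0 0 0 0 0;0 0 0 0 0;0 0 0 0 0;0 0 0 0 0;0 0 0 0 0;0 0 0 0 0;0 0 10 0 0;0 0 8 0 0;0 0 5 0 0;0 0 2 0 0;0 0 1 0 0;0 0 1 0 0;0 0 0 0 0",
)

```text
time_s: 13.68
position: [0.5423, -0.2322, 0.1294]
tcp_rot: [[0.419, -0.0, -0.908], [0.908, 0.0, 0.419], [-0.0, -1.0, 0.0]]
force: [0.1, 0.2, 0.6]
opening: 0.007
```

Request:
send_rows(
  moves="0 0 1 0 0;0 0 1 0 0;0 0 1 0 0;0 0 0 0 0",
)

```text
time_s: 14.02
position: [0.5426, -0.2324, 0.1271]
tcp_rot: [[0.419, 0.001, -0.908], [0.908, -0.001, 0.419], [-0.0, -1.0, -0.001]]
force: [0.4, -0.7, 2.7]
opening: 0.006
```

Contact with the top of the knob at about 0.127, where I expected it. Pressing on gently.

Request:
send_rows(
  moves="0 0 1 0 0;0 0 0.5 0 0;0 0 0.5 0 0;0 0 0 0 0",
)

```text
time_s: 14.35
position: [0.5429, -0.2326, 0.1256]
tcp_rot: [[0.419, 0.002, -0.908], [0.908, -0.001, 0.419], [-0.0, -1.0, -0.002]]
force: [-1.3, 0.5, 7.0]
opening: 0.004
```

Request:
send_rows(
  moves="0 0 0.5 0 0;0 0 0.5 0 0;0 0 0.5 0 0;0 0 0 0 0",
)

```text
time_s: 14.68
position: [0.5432, -0.2328, 0.1247]
tcp_rot: [[0.419, 0.002, -0.908], [0.908, -0.002, 0.419], [-0.001, -1.0, -0.003]]
force: [-1.1, 1.1, 9.3]
opening: 0.006
```

Request:
send_rows(
  moves="0 0 0.5 0 0;0 0 0.5 0 0;0 0 0 0 0",
)

```text
time_s: 14.93
position: [0.5433, -0.233, 0.124]
tcp_rot: [[0.419, 0.003, -0.908], [0.908, -0.002, 0.419], [-0.001, -1.0, -0.003]]
force: [-0.5, 0.3, 10.8]
opening: 0.009
```

Request:
send_rows(
  moves="0 0 0.5 0 0;0 0 0.5 0 0;0 0 0 0 0",
)

```text
time_s: 15.18
position: [0.5435, -0.2332, 0.1234]
tcp_rot: [[0.419, 0.003, -0.908], [0.908, -0.003, 0.419], [-0.001, -1.0, -0.004]]
force: [-1.3, 1.0, 11.5]
opening: 0.001
```

Request:
send_rows(
  moves="0 0 0.5 0 0;0 0 0.3 0 0;0 0 0 0 0",
)

```text
time_s: 15.43
position: [0.5436, -0.2334, 0.123]
tcp_rot: [[0.419, 0.004, -0.908], [0.908, -0.003, 0.419], [-0.001, -1.0, -0.004]]
force: [-1.2, -0.0, 13.2]
opening: 0.005
```

Request:
send_rows(
  moves="0 0 0.3 0 0;0 0 0.3 0 0;0 0 0 0 0",
)

```text
time_s: 15.68
position: [0.5438, -0.2335, 0.1228]
tcp_rot: [[0.419, 0.004, -0.908], [0.908, -0.003, 0.419], [-0.001, -1.0, -0.005]]
force: [-2.4, 0.5, 15.9]
opening: 0.002
```

Request:
send_rows(
  moves="0 0 0.3 0 0;0 0 0.2 0 0;0 0 0 0 0",
)

```text
time_s: 15.93
position: [0.544, -0.2336, 0.1228]
tcp_rot: [[0.419, 0.005, -0.908], [0.908, -0.004, 0.419], [-0.002, -1.0, -0.006]]
force: [-2.1, 0.8, 19.1]
opening: 0.008
```

Request:
send_rows(
  moves="0 0 0.2 0 0;0 0 0.2 0 0;0 0 0 0 0",
)

```text
time_s: 16.18
position: [0.5441, -0.2337, 0.1227]
tcp_rot: [[0.419, 0.005, -0.908], [0.908, -0.004, 0.419], [-0.002, -1.0, -0.006]]
force: [-2.9, 0.9, 19.6]
opening: 0.006
```

Request:
send_rows(
  moves="0 0 0.1 0 0;0 0 0 0 0;0 0 0 0 0;0 0 0 0 0",
)

```text
time_s: 16.52
position: [0.5441, -0.2337, 0.1227]
tcp_rot: [[0.419, 0.005, -0.908], [0.908, -0.004, 0.419], [-0.002, -1.0, -0.006]]
force: [-2.3, 1.4, 20.7]
opening: 0.007
```

Request:
send_rows(
  moves="0 0 -2 0 0;0 0 -3 0 0;0 0 -5 0 0;0 0 -15 0 0;0 0 -25 0 0;0 0 -30 0 0;0 0 -30 0 0;0 0 -30 0 0;0 0 -10 0 0;0 0 0 0 0;0 0 0 0 0",
)

```text
time_s: 17.43
position: [0.5419, -0.2319, 0.2679]
tcp_rot: [[0.419, -0.001, -0.908], [0.908, 0.001, 0.419], [0.0, -1.0, 0.001]]
force: [0.3, -0.1, -0.4]
opening: 0.007
```

```bash
python3 - <<'E'
from h import *
s=read_state();p=s["position"];print(s["time_s"],p,s["opening"]*87,s["force"])
c=capture("scene");P=pts(c)
cv2.imwrite("pics/i.png",cv2.resize(c["image"][110:210,240:350],(660,600),interpolation=3))
q=zslice(P,.542,-.232,.025,.1,.14);print("knob",mid(q),np.percentile(q[:,2],[50,95]));print("drum",mid(zslice(P,.542,-.232,.06,.07,.1)))
E
```

```text
17.4333 [ 0.54187926 -0.23188216  0.26793463] 0.5908880447970083 [ 0.32425051 -0.12402808 -0.4122855 ]
knob (46, array([ 541.1, -230.8,   35.7,   26.8]), array([ 545.4, -226.8,  114.3])) [0.11580078 0.12263171]
drum (215, array([ 548.5, -224.3,   80.4,   83. ]), array([ 551.2, -219. ,   82.1]))
```

View pics/i.png

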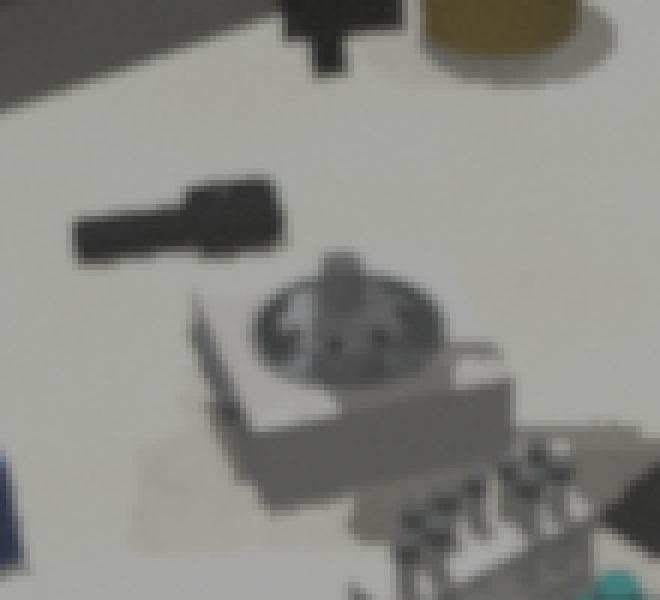

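The rotor stands upright and free in the bowl (knob at pixel 343,270), the gripper is well clear of it, and the neighbouring things are undisturbed.

```bash
python3 -c "
from rig import *
print(hand_in())"
```

```text
the job is handed in; nothing more can be done
None
```

The silver rotor is seated on the drive cone and standing free, and the job is handed in. `hand_in` reports no verdict, so this rests on my own checks.

- **Sequence:** I gripped the rotor by its knob and carried it over the bowl. I lowered it gently until it touched the collar, then let go. With the fingers closed, I pressed on the top of the knob, going up slowly to about 20.7 N.
- **Fully home:** At the end of the push the rotor stopped moving while the force went from about 16 to 20.7 N. From first contact with the collar it went down about 6 mm, which fits fully home.
- **Resting height:** The underside is about 41 mm above the bench, inside the 24.5 to 45.5 mm band.
- **Last look:** The final picture shows the rotor upright and centred in the bowl. The gripper is about 145 mm above the knob and the things around the bowl look unmoved. The robot's clock read about 17.5 s of the 58 s allowed.
- **Disagreement:** The two cameras differed by about 5 mm in x and y. I placed the rotor using its position relative to the cone, and relied on the taper to centre it. I did not measure the final centring exactly.

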